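# Level the coffee warmer and hold the level pressed down

### The arm

A 6-joint arm with a two-finger parallel gripper is mounted at the origin on the work surface. World frame = base frame: x ahead of the robot, y to its left, z up, the work surface at z = 0. Lengths are in mm, angles in rad, forces in N, time in s.
With the tool pointing down it reaches from about 300 to 1000 mm from the base axis. Payload 5.1 kg.
Tool frame: the origin (TCP) lies at the very end of the fingers, on their centre line; the grasp point (between the pads) lies 19 mm behind it; z points along the fingers, y is the line along which they close (so a half turn about z gives the same grasp; the last joint's range is limited). The gripper opens to 95 mm and grips with 3 to 60 N. Pads are 20 mm wide; open, the fingers measure 119 mm over their backs; the gripper's body (75 mm by 180 mm) begins 59 mm behind the grasp point.
Start: joints at [-1.325, 0.124, 1.65, -0, 1.367, -0.083], TCP at [209.857, -615.178, 214.656] pointing down, gripper open.
Joint ranges: [-2.61, 2.61], [-1.02, 2.33], [0.03, 2.71], [-1.35, 4.49], [0.32, 2.68], [-2.91, 2.91]. Speed limits (rad/s): [2.57, 2.57, 3.14, 3.14, 3.14, 3.14].

### API

Orientations are given as a unit quaternion [x, y, z, w].
In Python, from plant import robot gives the robot as it stands.
- The arm moves only by the shell command python3 -m inch 'ROWS' [FORCE]. ROWS is JSON, a list of rows, each an object of numbers: "rx", "ry", "rz": the turn, a rotation vector about the tool's x, y, z in units of pi/2 rad (1.0 is pi/2 rad); "tx", "ty", "tz": the shift along the tool's x, y, z in units of 0.3 m (1.0 is 0.3 m); "hand": the gripper command: -1 is shut, 1 is fully open, values between are in proportion. In form: [{"rx": .., "ry": .., "rz": .., "tx": .., "ty": .., "tz": .., "hand": ..}, ...]. A call has 1 to 8 rows; each row shifts and turns the commanded pose from where the row before left it, along the tool's axes as they then stand; what a row does not reach is not made up. A row lasts 1/12 s, in which the tool goes at most 41.7 mm and 7.16 degrees, less where a joint would pass 70% of its speed; a pose out of reach is approached as far as the arm can. A call with a number of a shift or a turn outside -1 to 1 is refused whole. A call with a gripper value outside its range is refused whole. The fingers move at their own pace and stop on an object; FORCE is the grip in N (left out, the last holds). Time passes only in rows, so rows that do not move let the fingers close. It gives the time, the measured TCP pose, the force, the opening and the grip force at its end, in the units of the state.
- robot.observe(): the state, without advancing time (a new reading comes with each control period).
- robot.get_image(name): name is "side" or "top" or "wrist"; returns a dict with "color" (400x640x3 uint8, red, green, blue), "K" (3x3 intrinsics, pixels), "k1" (the pictures are not rectified: a ray, as slopes to the right and down, at radius r is drawn at 1 + k1 r^2 times it, then the intrinsics apply), "T" (4x4, takes a point from camera to world coordinates); the wrist camera has in their place "tool_from_camera" (4x4, takes a point from camera to tool coordinates, whose origin is the TCP and whose axes are the flange's). Camera axes: x right, y up, looking along -z (the intrinsics and any distortion apply to the point x, -y, -z); pixel columns grow to the right and rows downward; lengths in mm; the calibration is good to about 2 mm. A picture is of the moment at which its call begins: read the wrist's pose just before it. There is no depth.
- robot.job_done(): hands the job in; it is judged then, once.
The state is a dict: "time": time; "qpos": joint angles; "qvel": joint speeds; "tau": joint torques, N m; "ee_pos": TCP position; "ee_rot": TCP orientation; "ft_force": force on the tool from outside, world axes, zero at the start; "ft_torque": the same for the moment, N m; "opening": finger opening in mm; "finger_force": force on a finger pad.
Only numpy, scipy, OpenCV 4.12 (cv2) and the standard library are available. Lean on these libraries where they do the work, as an engineer would, in place of code of your own. Each camera call takes 0.05 s, during which the arm holds its last target. There are 200 camera calls.

### The job

The coffee warmer stands out of level. Stand the spirit level on the middle of its round plate, pointing at the levelling foot, let go of it, and turn the foot's knob until the bubble comes to rest between the two lines of the vial. Then press down on the level with a light hand until the sprung plate goes right down, as it would under a full carafe, and finish holding it pressed there with the bubble still centred; leave the other things on the counter where they are.

Things in the scene. Friction and masses are not known exactly. Their poses are not given: they have to be found in the camera images.
- warmer: White electric coffee warmer, body 170 x 170 mm, 58 mm high, round dark plate (136 mm) on top. Origin: on the counter under the plate's centre; x from the switch (front) to the back, y to its left, z up. Cannot slide. Stands on two fixed feet near its right edge (y = -70 mm) and one levelling foot on a lug at its left (x = 0, y = +145 mm), which starts too low by a varying amount.
- plate_top (a point): Centre of the upper face of the warming plate, 66 mm above the counter while nothing presses it. The plate is flat.
- plate (a joint): How far the plate is pressed down, m: 0 up, 0.006 right down on its stop. Sprung: the level's weight alone does not move it; a push of about 4.5 N on the standing level sinks it 4 mm, about 6.5 N takes it to the stop.
- foot_knob (a point): Centre of the levelling foot's round black knob: upright axis, 47 mm across, 46 to 70 mm above the counter, 60 mm from the warmer's wall; lug below it 36 mm high. The point does not turn. Clockwise from above raises the left side 1.08 mm per rad (half a turn and more is free), moving the bubble of a level that points at the foot 6 mm per rad towards the foot. Stays where left; 0.1 N m.
- level_center (a point): Centre of the loose spirit level, an aluminium box beam 130 mm long (x), 22 mm wide (y), 36 mm high (z), 0.17 kg; this point is half-way up. It lies on its base on the counter at the warmer's right. The vial with its bubble is set in the middle of its top face. It may be stood on the plate either way round.
- bubble_mid (a point): Middle of the air bubble in the level's vial (the bubble is 16 mm long; the two lines stand 10.5 mm either side of the level's middle). Along the level's x axis it lies at most 14 mm from level_center; 0 means centred. It floats to the higher end, 1.2 mm for each milliradian of tilt, and takes about 1 s to settle. Its height is the level's top face.
- carafe: Empty glass carafe, 132 mm across, 140 mm high, black handle to its +y side (to 108 mm). Origin: centre of its underside. Leave it.
- date_plate_low: Lower of two stacked cream melamine plates, 160 mm across. Origin: centre of its underside. Leave it.
- date_plate_top: Upper of the two stacked plates; the stack is about 25 mm high. Leave it.
- paddle: Wooden serving paddle lying on the counter behind the warmer, 100 x 220 mm blade and 30 mm wide handle to +y, 360 mm over all, 14 mm thick. Leave it.
- mug: White mug, 80 mm across, 90 mm high, handle to its +y side. Origin: centre of its underside. Leave it.
- coffee_tin: Steel coffee tin, 90 mm across, 130 mm high. Origin: centre of its underside. Leave it.
- teaspoon: Steel teaspoon lying on the counter, 140 mm long. Leave it.
Mind the look-alikes: they are no part of the job. Leave any yellow look-alike of the part that bears level_center alone.

How it is judged:
By the outcome, as a careful person would: the job done as asked, in the order asked, and still so for the second after the job is handed in, while the arm keeps its last pose, push and grip.
It also fails if it takes over 72 s, if anything falls off the work surface, if the arm or the gripper's body presses on something with over 40 N, if the wrist force passes 120 N, or if a joint passes its speed limit or range.

## Working session

There is one attempt and no reset: what is moved stays moved. The work goes in short steps, Python scripts to look and compute and a shell command to move; the robot and the scene stay as the last step left them, time stands still between calls to the robot, and variables do not carry over. Pictures are saved under pics/ and viewed, at most 10 in all, crops included, and the job is handed in when it is done.

```bash
ls; mkdir -p pics; cat > h.py <<'E'
import numpy as np, cv2
from plant import robot
from scipy.spatial.transform import Rotation as R
def grab(n):
    s=robot.observe(); im=robot.get_image(n)
    if n=="wrist":
        T=np.eye(4);T[:3,:3]=R.from_quat(s["ee_rot"]).as_matrix();T[:3,3]=s["ee_pos"]
        im["T"]=T@np.array(im["tool_from_camera"])
    return im
def ray(im,u,v):
    K=np.array(im["K"]); k=im["k1"]
    p=cv2.undistortPoints(np.array([[[u,v]]],float),K,np.array([k,0,0,0],float))[0,0]
    T=np.array(im["T"]); d=T[:3,:3]@np.array([p[0],-p[1],-1.]); return T[:3,3],d
def onz(im,u,v,z):
    o,d=ray(im,u,v); return o+d*(z-o[2])/d[2]
def proj(im,P):
    T=np.array(im["T"]);c=T[:3,:3].T@(np.array(P,float)-T[:3,3]);x,y=c[0]/-c[2],-c[1]/-c[2]
    f=1+im["k1"]*(x*x+y*y);K=np.array(im["K"]);return K[0,0]*x*f+K[0,2],K[1,1]*y*f+K[1,2]
def save(im,n,box=None,s=1):
    c=im["color"]; 
    if box: c=c[box[1]:box[3],box[0]:box[2]]
    c=cv2.resize(c,None,fx=s,fy=s,interpolation=cv2.INTER_CUBIC)
    cv2.imwrite("pics/"+n+".png",c[:,:,::-1])
def show():
    s=robot.observe(); print({k:np.round(s[k],3).tolist() for k in s if k not in("qvel","tau")})
E
python3 - <<'E'
from h import *
show()
t=grab("top");save(t,"top0");s=grab("side");save(s,"side0")
print(np.round(t["T"],2).tolist(),t["K"],t["k1"]);print(np.round(s["T"],2).tolist())
E
```

```text
pics
{'time': 0.0, 'qpos': [-1.325, 0.124, 1.652, 0.0, 1.367, -0.083], 'ee_pos': [209.71, -614.556, 213.41], 'ee_rot': [0.987, 0.164, -0.0, -0.001], 'ft_force': [0.409, 0.764, 0.916], 'ft_torque': [-0.034, 0.025, 0.001], 'finger_force': 0.0, 'opening': 94.843}
[[0.01, 0.99, -0.11, 413.33], [-1.0, 0.01, 0.01, 17.61], [0.01, 0.11, 0.99, 1494.31], [0.0, 0.0, 0.0, 1.0]] [[470.16228872   0.         325.0489398 ]
 [  0.         470.16228872 203.91973269]
 [  0.           0.           1.        ]] 0.031645575466739004
[[-0.9, 0.24, -0.37, 61.91], [-0.44, -0.52, 0.73, 994.38], [-0.01, 0.82, 0.57, 828.78], [0.0, 0.0, 0.0, 1.0]]
```

View pics/top0.png

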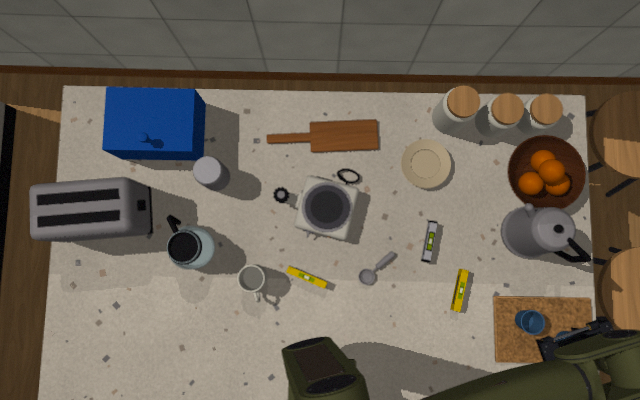

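View pics/side0.png

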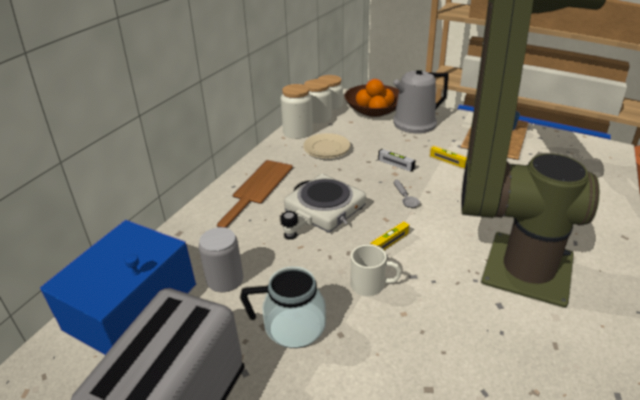

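The top view shows three level-like bars: silver (430,241), yellow (307,277) and yellow (460,290). The silver one fits, being aluminium and at the warmer's right. The plate is at (327,207) and the knob at (281,195). I'll confirm the level in one crop.

```bash
python3 - <<'E'
from h import *
t=grab("top");save(t,"crop0",(260,160,480,320),3.6)
for n,u,v,z in(("plate",327,207,66),("knob",281,195,70),("level",430,241,36)):print(n,onz(t,u,v,z).round(1))
hsv=cv2.cvtColor(t["color"],cv2.COLOR_RGB2HSV)
print(hsv[218:266:4,418:442:3].tolist()[::3])
g=((hsv[...,0]>25)&(hsv[...,0]<75)&(hsv[...,1]>110)).astype(np.uint8)
n,l,st,c=cv2.connectedComponentsWithStats(g)
for i in range(1,n):
    if st[i,4]>8:print(st[i],c[i].round(1))
E
```

```text
plate [562.9  -7.8  66. ]
knob [597.2 133.1  70. ]
level [ 464.8 -328.9   36. ]
[[[19, 36, 157], [20, 37, 158], [16, 36, 161], [19, 35, 152], [19, 35, 159], [20, 36, 157], [19, 39, 156], [18, 35, 159]], [[20, 38, 153], [18, 39, 163], [17, 40, 159], [0, 10, 78], [170, 5, 147], [168, 9, 148], [15, 27, 94], [20, 35, 88]], [[17, 41, 156], [18, 41, 155], [13, 31, 117], [30, 21, 99], [28, 34, 179], [173, 12, 82], [18, 36, 92], [20, 33, 92]], [[15, 36, 156], [16, 32, 150], [10, 6, 118], [0, 3, 148], [158, 7, 148], [18, 36, 91], [15, 38, 93], [19, 36, 155]]]
[428 232   6  11  33] [430.9 235.9]
[427 243   5   7  28] [428.9 246.3]
[297 272  19  11  84] [306.1 276.9]
[456 281  10  19  84] [460.9 290.3]
[554 351   5   6  11] [556.1 353.5]
[605 355   6   4  10] [607.1 356.6]
[598 358   6   5  11] [600.6 360.1]
[540 361   8   6  20] [542.8 363.7]
[555 360   3   7  12] [556.2 362.6]
[595 362  10   9  26] [600.2 366.1]
[523 367   6   3   9] [525.9 368. ]
[533 366   6   6  10] [535.5 368.2]
[552 366   4   8  12] [553.4 368.8]
[515 368   5   4  11] [516.3 369.7]
[567 368   6   4   9] [569.8 368.9]
[28
[... 160 characters left out ...]
9] [499.4 375.7]
[515 374   5   7  16] [516.4 377.6]
[358 377   4   6   9] [359.1 379.2]
[489 377   7   8  13] [492.4 380.3]
[501 377   5   3   9] [503.6 378.1]
[611 376   6   9  14] [613.6 379.6]
[480 378   6   6  13] [482.1 381. ]
[296 381   6   4   9] [298.  382.6]
[360 382   7  10  15] [362.9 386.5]
[461 384   9   6  17] [465.6 386. ]
[602 384   8   5  15] [604.3 385.7]
[449 388  16  12  46] [457.  394.4]
[492 389   5   4   9] [494.1 390.3]
[554 389   5   6   9] [556.6 391.2]
[608 388  10   4  12] [612.8 389.6]
[616 388   9   6  13] [620.2 390.8]
[466 391   6   8  18] [468.1 394.3]
[358 392   4   4   9] [359.2 393.3]
[612 392   3   8  13] [612.8 396. ]
[518 394   9   6  17] [521.5 396.5]
```

View pics/crop0.png

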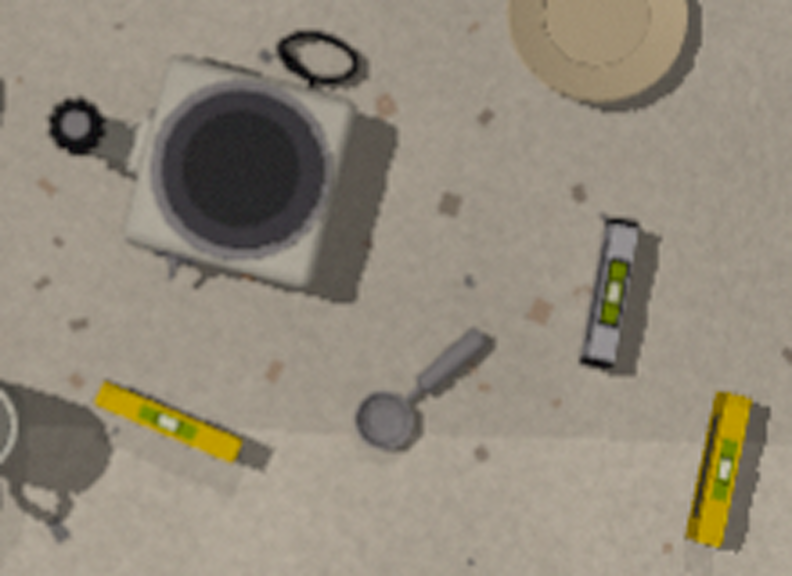

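```bash
cat >> h.py <<'E'
def plan(tgt,yaw):
    "remaining: full tilt+turn in tool rotvec units, then shift in the turned tool's axes"
    s=robot.observe(); Rc=R.from_quat(s["ee_rot"])
    c,n=np.cos(yaw),np.sin(yaw); Rt=R.from_matrix(np.array([[c,n,0],[n,-c,0],[0,0,-1]]))
    rv=(Rc.inv()*Rt).as_rotvec()/(np.pi/2)
    d=Rt.inv().apply(np.array(tgt)-s["ee_pos"])/300
    print("turn",rv.round(4),"(rows",np.ceil(abs(rv).max()/.075),") shift",d.round(4),"(rows",np.ceil(np.linalg.norm(d)/.13),")")
E
python3 - <<'E'
from h import *
t=grab("top")
f=lambda x,y,z:onz(t,260+x/3.6-.5+.14,160+y/3.6-.5+.14,z)
a,b=f(623,222,36),f(599,362,36); print(a,b,np.linalg.norm(a-b))
p,k=f(242,169,66),f(76,126,70); print(p,k,np.linalg.norm(p-k),np.degrees(np.arctan2(*(k-p)[1::-1])))
d=a-b; yaw=np.arctan2(d[1],d[0]); m=(a+b)/2; print(m,np.degrees(yaw))
plan([m[0],m[1],180],yaw)
E
```

```text
[ 526.11329592 -338.00561904   36.        ] [ 405.60699273 -315.85092442   36.        ] 122.52591400318677
[564.14157386  -7.3353857   66.        ] [598.26498122 133.845096    70.        ] 145.30084426258156 76.41217176749183
[ 465.86014433 -326.92827173   36.        ] -10.41731637061088
turn [-8.000e-04  1.000e-04  3.251e-01] (rows 5.0 ) shift [ 0.6661 -1.0981  0.1129] (rows 10.0 )
```

```bash
python3 -m inch '[{"rz":0.065},{"rz":0.065},{"rz":0.065},{"rz":0.065},{"rz":0.065},{"tx":0.066,"ty":-0.11},{"tx":0.067,"ty":-0.11},{"tx":0.067,"ty":-0.11}]'
python3 -m inch '[{"tx":0.067,"ty":-0.11},{"tx":0.067,"ty":-0.11},{"tx":0.067,"ty":-0.11},{"tx":0.067,"ty":-0.11},{"tx":0.067,"ty":-0.11},{"tx":0.067,"ty":-0.11},{"tx":0.067,"ty":-0.11,"tz":0.1}]'
python3 -m inch '[{},{},{}]'
python3 - <<'E'
from h import *
show(); w=grab("wrist"); save(w,"w0"); print(np.round(w["tool_from_camera"],2).tolist())
for P in([465.9,-326.9,36],[526,-338,36],[405.6,-315.9,36]): print(np.round(proj(w,P)))
E
```

```text
{'time': 0.2, 'qpos': [-1.325, 0.124, 1.651, 0.0, 1.368, -0.083], 'ee_pos': [209.773, -614.792, 213.874], 'ee_rot': [0.987, 0.164, -0.0, -0.001], 'ft_force': [-0.581, 0.127, -0.689], 'ft_torque': [-0.007, 0.021, -0.03], 'finger_force': 0.0, 'opening': 95.028}
[[0.0, 0.95, 0.3, 83.73], [1.0, -0.0, 0.0, 0.0], [0.0, 0.3, -0.95, -170.1], [0.0, 0.0, 0.0, 1.0]]
[  84. -237.]
[ 113. -323.]
[  59. -156.]$[0]: bad value
$[0]: bad value
$[0]: bad value
```

View pics/w0.png

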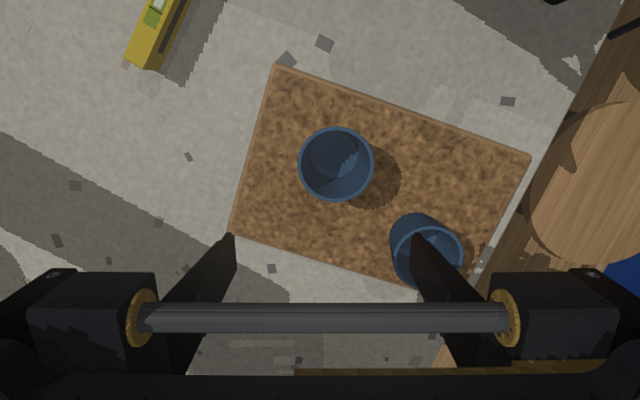

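The picture shows the arm still at its start, because the rows were refused: every field has to be given.

```bash
python3 -m inch '[{"rx":0,"ry":0,"rz":0.065,"tx":0,"ty":0,"tz":0,"hand":1},{"rx":0,"ry":0,"rz":0.065,"tx":0,"ty":0,"tz":0,"hand":1},{"rx":0,"ry":0,"rz":0.065,"tx":0,"ty":0,"tz":0,"hand":1},{"rx":0,"ry":0,"rz":0.065,"tx":0,"ty":0,"tz":0,"hand":1},{"rx":0,"ry":0,"rz":0.065,"tx":0,"ty":0,"tz":0,"hand":1},{"rx":0,"ry":0,"rz":0,"tx":0.067,"ty":-0.11,"tz":0,"hand":1},{"rx":0,"ry":0,"rz":0,"tx":0.067,"ty":-0.11,"tz":0,"hand":1},{"rx":0,"ry":0,"rz":0,"tx":0.067,"ty":-0.11,"tz":0,"hand":1}]'
python3 -m inch '[{"rx":0,"ry":0,"rz":0,"tx":0.067,"ty":-0.11,"tz":0,"hand":1},{"rx":0,"ry":0,"rz":0,"tx":0.067,"ty":-0.11,"tz":0,"hand":1},{"rx":0,"ry":0,"rz":0,"tx":0.067,"ty":-0.11,"tz":0,"hand":1},{"rx":0,"ry":0,"rz":0,"tx":0.067,"ty":-0.11,"tz":0,"hand":1},{"rx":0,"ry":0,"rz":0,"tx":0.067,"ty":-0.11,"tz":0,"hand":1},{"rx":0,"ry":0,"rz":0,"tx":0,"ty":0,"tz":0.1,"hand":1},{"rx":0,"ry":0,"rz":0,"tx":0,"ty":0,"tz":0,"hand":1},{"rx":0,"ry":0,"rz":0,"tx":0,"ty":0,"tz":0,"hand":1}]'
python3 - <<'E'
from h import *
show(); w=grab("wrist"); save(w,"w1"); 
for P in([465.9,-326.9,36],[526,-338,36],[405.6,-315.9,36]): print(np.round(proj(w,P)))
plan([465.9,-326.9,150],np.radians(-10.4))
E
```

```text
time: 0.92
ee_pos: [287.3, -527.8, 214.3]
ee_rot: [0.996, -0.092, -0.0, -0.0]
ft_force: [0.6, -0.7, -0.8]
opening: 95.1
finger_force: 0.0
time: 1.58
ee_pos: [414.8, -383.3, 182.7]
ee_rot: [0.996, -0.09, -0.002, -0.001]
ft_force: [0.4, -0.0, 0.3]
opening: 95.0
finger_force: 0.0
{'time': 1.583, 'qpos': [-0.841, -0.038, 1.872, -0.0, 1.312, 0.911], 'ee_pos': [414.821, -383.316, 182.737], 'ee_rot': [0.996, -0.09, -0.002, -0.001], 'ft_force': [0.446, -0.026, 0.273], 'ft_torque': [0.011, 0.037, 0.042], 'finger_force': 0.0, 'opening': 94.969}
[252. 138.]
[248.  67.]
[256. 201.]
turn [-0.0006  0.001  -0.0004] (rows 1.0 ) shift [ 0.1318 -0.2196  0.1141] (rows 3.0 )
```

View pics/w1.png

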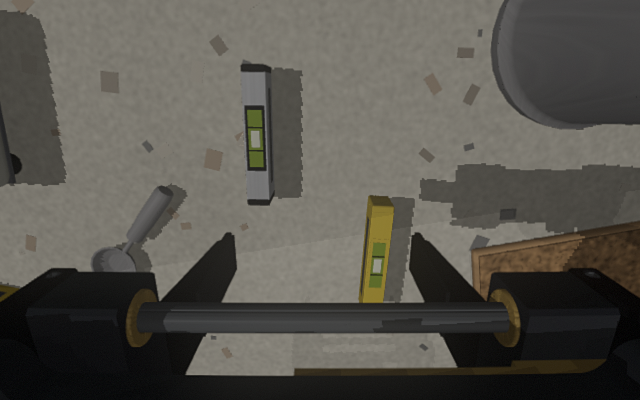

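The silver level has its vial at (255,139) and its ends at about (254,66) and (258,200). The yellow look-alike is separate at (378,250).

```bash
python3 - <<'E'
from h import *
w=grab("wrist")
im=w["color"];hsv=cv2.cvtColor(im,cv2.COLOR_RGB2HSV)[60:215,225:285]
g=((hsv[...,0]>25)&(hsv[...,0]<75)&(hsv[...,1]>90)).astype(np.uint8)
r=cv2.minAreaRect(cv2.findNonZero(g)); print(r)
c=np.array(r[0])+[225,60]; P=onz(w,*c,36); print(P)
box=cv2.boxPoints(r)+[225,60]; print(box.round(1))
q=[onz(w,*b,36)[:2] for b in box]; print(np.round(q,1))
for i in (0,1): e=q[i+1]-q[i]; print(np.linalg.norm(e),np.degrees(np.arctan2(e[1],e[0])))
plan([P[0],P[1],60],np.radians(-10.4))
E
```

```text
((28.970993041992188, 78.94889831542969), (56.76354217529297, 14.979267120361328), 86.98721313476562)
[ 465.08499719 -329.88079914   36.        ]
[[245.  111. ]
 [260.  110.2]
 [262.9 166.9]
 [248.  167.7]]
[[ 491.  -327.9]
 [ 489.2 -341.3]
 [ 438.  -331.9]
 [ 439.8 -317.9]]
13.544685215533757 -97.64708945730722
52.078544540576985 169.63284887043335
turn [ 0.0002 -0.     -0.0009] (rows 1.0 ) shift [ 0.1298 -0.2119  0.4175] (rows 4.0 )
```

```bash
python3 -m inch '[{"rx":0,"ry":0,"rz":0,"tx":0.065,"ty":-0.106,"tz":0,"hand":1},{"rx":0,"ry":0,"rz":0,"tx":0.065,"ty":-0.106,"tz":0,"hand":1},{"rx":0,"ry":0,"rz":0,"tx":0,"ty":0,"tz":0.12,"hand":1},{"rx":0,"ry":0,"rz":0,"tx":0,"ty":0,"tz":0.12,"hand":1},{"rx":0,"ry":0,"rz":0,"tx":0,"ty":0,"tz":0.12,"hand":1},{"rx":0,"ry":0,"rz":0,"tx":0,"ty":0,"tz":0,"hand":0.2},{"rx":0,"ry":0,"rz":0,"tx":0,"ty":0,"tz":0,"hand":0.2},{"rx":0,"ry":0,"rz":0,"tx":0,"ty":0,"tz":0,"hand":0.2}]' 15
python3 - <<'E'
from h import *
plan([465.1,-329.9,8],np.radians(-10.4))
E
```

```text
time: 2.35
ee_pos: [466.5, -331.0, 79.4]
ee_rot: [0.996, -0.091, 0.001, 0.001]
ft_force: [-1.1, -0.2, 0.6]
opening: 80.6
finger_force: 0.0
turn [ 0.0012 -0.002  -0.0011] (rows 1.0 ) shift [-0.0053 -0.0028  0.238 ] (rows 2.0 )
```

```bash
python3 -m inch '[{"rx":0,"ry":0,"rz":0,"tx":0,"ty":0,"tz":0.08,"hand":0.2},{"rx":0,"ry":0,"rz":0,"tx":0,"ty":0,"tz":0.08,"hand":0.2},{"rx":0,"ry":0,"rz":0,"tx":0,"ty":0,"tz":0.075,"hand":0.2},{"rx":0,"ry":0,"rz":0,"tx":0,"ty":0,"tz":0,"hand":-1},{"rx":0,"ry":0,"rz":0,"tx":0,"ty":0,"tz":0,"hand":-1},{"rx":0,"ry":0,"rz":0,"tx":0,"ty":0,"tz":0,"hand":-1},{"rx":0,"ry":0,"rz":0,"tx":0,"ty":0,"tz":0,"hand":-1},{"rx":0,"ry":0,"rz":0,"tx":0,"ty":0,"tz":0,"hand":-1}]' 20
python3 -m inch '[{"rx":0,"ry":0,"rz":0,"tx":0,"ty":0,"tz":0,"hand":-1},{"rx":0,"ry":0,"rz":0,"tx":0,"ty":0,"tz":0,"hand":-1},{"rx":0,"ry":0,"rz":0,"tx":0,"ty":0,"tz":0,"hand":-1},{"rx":0,"ry":0,"rz":0,"tx":0,"ty":0,"tz":0,"hand":-1}]'
```

```text
time: 3.02
ee_pos: [467.0, -330.3, 8.7]
ee_rot: [0.996, -0.091, 0.002, 0.001]
ft_force: [0.7, 0.2, -0.3]
opening: 29.6
finger_force: 0.0
time: 3.35
ee_pos: [466.5, -329.8, 7.8]
ee_rot: [0.996, -0.091, 0.001, 0.001]
ft_force: [-0.9, 0.8, 5.6]
opening: 22.0
finger_force: 19.9
```

```bash
python3 -m inch '[{"rx":0,"ry":0,"rz":0,"tx":0,"ty":0,"tz":-0.05,"hand":-1},{"rx":0,"ry":0,"rz":0,"tx":0,"ty":0,"tz":-0.12,"hand":-1},{"rx":0,"ry":0,"rz":0,"tx":0,"ty":0,"tz":-0.13,"hand":-1},{"rx":0,"ry":0,"rz":0,"tx":0,"ty":0,"tz":-0.13,"hand":-1},{"rx":0,"ry":0,"rz":0,"tx":0,"ty":0,"tz":-0.13,"hand":-1},{"rx":0,"ry":0,"rz":-0.074,"tx":0,"ty":0,"tz":0,"hand":-1},{"rx":0,"ry":0,"rz":-0.074,"tx":0,"ty":0,"tz":0,"hand":-1},{"rx":0,"ry":0,"rz":-0.074,"tx":0,"ty":0,"tz":0,"hand":-1}]'
python3 -m inch '[{"rx":0,"ry":0,"rz":-0.075,"tx":0,"ty":0,"tz":0,"hand":-1},{"rx":0,"ry":0,"rz":-0.075,"tx":0,"ty":0,"tz":0,"hand":-1},{"rx":0,"ry":0,"rz":-0.075,"tx":0,"ty":0,"tz":0,"hand":-1},{"rx":0,"ry":0,"rz":-0.075,"tx":0,"ty":0,"tz":0,"hand":-1},{"rx":0,"ry":0,"rz":-0.075,"tx":0,"ty":0,"tz":0,"hand":-1},{"rx":0,"ry":0,"rz":-0.075,"tx":0,"ty":0,"tz":0,"hand":-1},{"rx":0,"ry":0,"rz":-0.075,"tx":0,"ty":0,"tz":0,"hand":-1},{"rx":0,"ry":0,"rz":-0.075,"tx":0,"ty":0,"tz":0,"hand":-1}]'
python3 - <<'E'
from h import *
plan([564.1,-7.3,170],np.radians(76.4))
E
```

```text
time: 4.02
ee_pos: [465.6, -329.1, 175.0]
ee_rot: [0.996, 0.086, 0.0, 0.0]
ft_force: [-0.8, 0.6, -1.5]
opening: 21.9
finger_force: 19.9
time: 4.68
ee_pos: [465.1, -328.6, 173.3]
ee_rot: [0.848, 0.529, -0.0, -0.001]
ft_force: [-0.1, 0.5, -1.1]
opening: 21.6
finger_force: 19.9
turn [-0.001  -0.0003 -0.1388] (rows 2.0 ) shift [1.1187 0.0689 0.0109] (rows 9.0 )
```

```bash
python3 -m inch '[{"rx":0,"ry":0,"rz":-0.07,"tx":0,"ty":0,"tz":0,"hand":-1},{"rx":0,"ry":0,"rz":-0.069,"tx":0,"ty":0,"tz":0,"hand":-1},{"rx":0,"ry":0,"rz":0,"tx":0.125,"ty":0.015,"tz":0,"hand":-1},{"rx":0,"ry":0,"rz":0,"tx":0.125,"ty":0.015,"tz":0,"hand":-1},{"rx":0,"ry":0,"rz":0,"tx":0.125,"ty":0.015,"tz":0,"hand":-1},{"rx":0,"ry":0,"rz":0,"tx":0.125,"ty":0.015,"tz":0,"hand":-1},{"rx":0,"ry":0,"rz":0,"tx":0,"ty":0,"tz":0,"hand":-1},{"rx":0,"ry":0,"rz":0,"tx":0,"ty":0,"tz":0,"hand":-1}]'
python3 - <<'E'
from h import *
w=grab("wrist"); save(w,"w2")
plan([564.1,-7.3,170],np.radians(76.4))
print(proj(w,[564.1,-7.3,66]),proj(w,[598.3,133.8,70]))
E
```

```text
time: 5.35
ee_pos: [519.1, -186.0, 173.5]
ee_rot: [0.786, 0.618, -0.0, -0.0]
ft_force: [0.1, 0.2, -1.8]
opening: 21.8
finger_force: 19.9
turn [-0.0007  0.0002 -0.0024] (rows 1.0 ) shift [0.6183 0.0055 0.0119] (rows 5.0 )
(np.float64(326.3875590295778), np.float64(-61.158871970795644)) (np.float64(326.7442109208952), np.float64(-340.2903147324742))
```

View pics/w2.png

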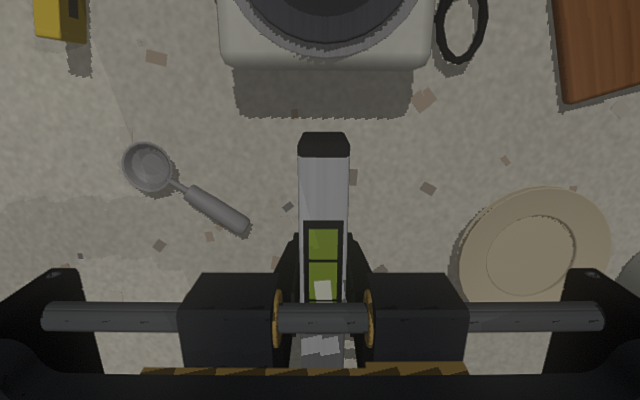

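The level is held square, with its end at (324,140). The warmer's near edge runs over columns 218 to 437, so its middle is at column 327 and the heading agrees. I'll move closer and measure the plate and knob by mask.

```bash
python3 -m inch '[{"rx":0,"ry":0,"rz":0,"tx":0.12,"ty":0,"tz":0,"hand":-1},{"rx":0,"ry":0,"rz":0,"tx":0.12,"ty":0,"tz":0,"hand":-1},{"rx":0,"ry":0,"rz":0,"tx":0.12,"ty":0,"tz":0,"hand":-1},{"rx":0,"ry":0,"rz":0,"tx":0,"ty":0,"tz":0,"hand":-1},{"rx":0,"ry":0,"rz":0,"tx":0,"ty":0,"tz":0,"hand":-1}]'
python3 - <<'E'
from h import *
w=grab("wrist"); save(w,"w3")
plan([564.1,-7.3,170],np.radians(76.4))
print(proj(w,[564.1,-7.3,66]),proj(w,[598.3,133.8,70]))
E
```

```text
time: 5.82
ee_pos: [545.0, -83.0, 173.8]
ee_rot: [0.787, 0.617, -0.0, -0.0]
ft_force: [0.2, -0.6, -1.2]
opening: 21.8
finger_force: 19.9
turn [-0.0003  0.0005 -0.0036] (rows 1.0 ) shift [0.263  0.0023 0.013 ] (rows 3.0 )
(np.float64(324.7109867739265), np.float64(97.14887743122648)) (np.float64(324.27937379493414), np.float64(-131.57579421574468))
```

View pics/w3.png

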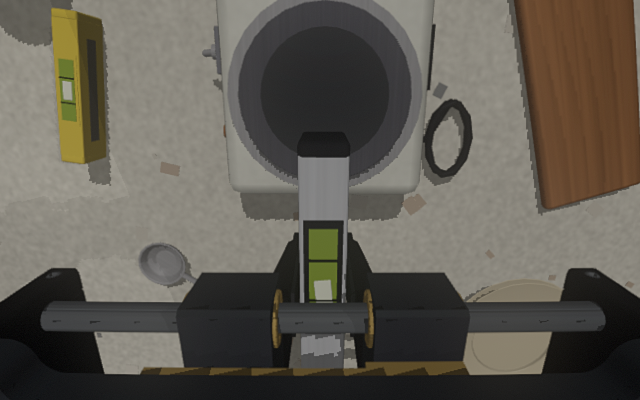

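```bash
python3 - <<'E'
from h import *
w=grab("wrist"); g=cv2.cvtColor(w["color"],cv2.COLOR_RGB2GRAY).astype(int)
for c in(275,285,295,355,365,375): print(c,np.round([g[r:r+2,c-2:c+3].mean() for r in range(0,200,4)]).astype(int).tolist())
for r in (60,90,110): print(r,np.round([g[r-2:r+3,c:c+2].mean() for c in range(220,436,4)]).astype(int).tolist())
a,b=onz(w,325,27,66),onz(w,325,158,66);l,r=onz(w,229,92,66),onz(w,421,92,66)
print((a+b)/2,np.linalg.norm(a-b),(l+r)/2,np.linalg.norm(l-r))
E
```

```text
275 [120, 112, 111, 109, 67, 65, 64, 64, 63, 62, 62, 61, 53, 46, 45, 45, 45, 44, 44, 43, 43, 43, 43, 43, 43, 43, 43, 43, 43, 43, 44, 44, 44, 48, 58, 60, 61, 61, 61, 62, 62, 68, 100, 106, 132, 140, 132, 112, 87, 89]
285 [112, 112, 75, 63, 63, 62, 61, 61, 61, 58, 48, 46, 45, 45, 44, 44, 43, 43, 43, 42, 42, 42, 42, 42, 42, 41, 42, 41, 42, 41, 42, 43, 43, 44, 44, 44, 53, 60, 60, 62, 62, 62, 61, 87, 107, 122, 133, 113, 87, 87]
295 [111, 76, 64, 64, 63, 62, 62, 61, 51, 47, 46, 46, 45, 44, 43, 43, 43, 42, 42, 42, 42, 41, 41, 40, 42, 40, 40, 41, 41, 41, 41, 42, 42, 42, 43, 43, 42, 42, 56, 60, 60, 61, 61, 61, 85, 105, 124, 113, 85, 84]
355 [112, 89, 63, 62, 61, 61, 60, 60, 54, 46, 46, 45, 44, 43, 42, 42, 42, 41, 41, 41, 40, 40, 40, 40, 40, 40, 40, 40, 40, 40, 40, 40, 41, 42, 42, 42, 42, 44, 59, 59, 60, 60, 61, 60, 82, 106, 129, 112, 86, 83]
365 [110, 109, 91, 62, 62, 61, 61, 60, 60, 59, 51, 45, 45, 44, 44, 43, 42, 42, 41, 42, 41, 41, 40, 40, 40, 40, 40, 41, 40, 40, 41, 41, 42, 42, 42, 44, 57, 60, 60, 61, 61, 61, 63, 105, 104, 135, 133, 111, 88, 84]
375 [128, 110, 110, 110, 76, 63, 63, 62, 61,
[... 284 characters left out ...]
 41, 41, 41, 41, 42, 42, 42, 42, 42, 43, 43, 43, 43, 44, 49, 58, 60, 60, 62, 61, 59, 106, 107, 107, 135, 123, 74, 124]
90 [115, 132, 108, 109, 103, 62, 62, 62, 61, 60, 48, 44, 44, 43, 43, 42, 42, 41, 41, 40, 40, 40, 39, 40, 40, 39, 39, 39, 39, 39, 39, 39, 40, 40, 40, 40, 40, 41, 42, 41, 42, 42, 52, 58, 60, 58, 60, 59, 106, 105, 104, 112, 118, 122]
110 [138, 124, 132, 110, 111, 71, 63, 62, 62, 61, 60, 44, 44, 43, 43, 42, 41, 41, 41, 40, 40, 40, 40, 40, 39, 40, 40, 40, 40, 39, 39, 39, 40, 40, 40, 40, 40, 41, 41, 41, 42, 42, 58, 59, 58, 57, 59, 87, 103, 105, 123, 109, 134, 115]
[564.56932865  -7.29791217  66.        ] 97.79755259469422 [565.27655435  -4.39299359  66.        ] 148.70432038272065
```

```bash
python3 -m inch '[{"rx":0,"ry":0,"rz":0,"tx":0.09,"ty":0,"tz":0,"hand":-1},{"rx":0,"ry":0,"rz":0,"tx":0.09,"ty":0,"tz":0,"hand":-1},{"rx":0,"ry":0,"rz":0,"tx":0.09,"ty":0.003,"tz":0,"hand":-1},{"rx":0,"ry":0,"rz":-0.003,"tx":0,"ty":0,"tz":0.1,"hand":-1},{"rx":0,"ry":0,"rz":0,"tx":0,"ty":0,"tz":0.1,"hand":-1},{"rx":0,"ry":0,"rz":0,"tx":0,"ty":0,"tz":0.08,"hand":-1},{"rx":0,"ry":0,"rz":0,"tx":0,"ty":0,"tz":0,"hand":-1},{"rx":0,"ry":0,"rz":0,"tx":0,"ty":0,"tz":0,"hand":-1}]'
python3 - <<'E'
from h import *
plan([565,-6.3,74.5],np.radians(76.4))
E
```

```text
time: 6.58
ee_pos: [564.2, -6.0, 88.7]
ee_rot: [0.787, 0.617, -0.001, -0.001]
ft_force: [0.7, -0.3, -1.3]
opening: 22.0
finger_force: 19.9
turn [-0.0024  0.0005 -0.002 ] (rows 1.0 ) shift [-0.0004  0.0029  0.0473] (rows 1.0 )
```

```bash
python3 -m inch '[{"rx":0,"ry":0,"rz":0,"tx":0,"ty":0,"tz":0.025,"hand":-1},{"rx":0,"ry":0,"rz":0,"tx":0,"ty":0,"tz":0.02,"hand":-1},{"rx":0,"ry":0,"rz":0,"tx":0,"ty":0,"tz":0,"hand":-1},{"rx":0,"ry":0,"rz":0,"tx":0,"ty":0,"tz":0,"hand":-1}]'
python3 -m inch '[{"rx":0,"ry":0,"rz":0,"tx":0,"ty":0,"tz":0.003,"hand":-1},{"rx":0,"ry":0,"rz":0,"tx":0,"ty":0,"tz":0,"hand":-1},{"rx":0,"ry":0,"rz":0,"tx":0,"ty":0,"tz":0,"hand":-1}]'
```

```text
time: 6.92
ee_pos: [565.9, -4.9, 77.3]
ee_rot: [0.786, 0.618, 0.0, 0.0]
ft_force: [-0.5, -0.7, -0.9]
opening: 21.9
finger_force: 19.9
time: 7.17
ee_pos: [565.8, -4.5, 76.2]
ee_rot: [0.786, 0.618, 0.0, 0.0]
ft_force: [-0.1, 0.1, -0.7]
opening: 21.5
finger_force: 19.9
```

```bash
python3 -m inch '[{"rx":0,"ry":0,"rz":0,"tx":0,"ty":0,"tz":0.003,"hand":-1},{"rx":0,"ry":0,"rz":0,"tx":0,"ty":0,"tz":0,"hand":-1},{"rx":0,"ry":0,"rz":0,"tx":0,"ty":0,"tz":0,"hand":-1}]'
python3 -m inch '[{"rx":0,"ry":0,"rz":0,"tx":0,"ty":0,"tz":0.003,"hand":-1},{"rx":0,"ry":0,"rz":0,"tx":0,"ty":0,"tz":0,"hand":-1},{"rx":0,"ry":0,"rz":0,"tx":0,"ty":0,"tz":0,"hand":-1}]'
```

```text
time: 7.42
ee_pos: [565.4, -4.5, 74.8]
ee_rot: [0.786, 0.618, -0.0, -0.0]
ft_force: [0.2, -0.3, -1.9]
opening: 22.2
finger_force: 19.9
time: 7.67
ee_pos: [565.4, -4.6, 73.8]
ee_rot: [0.786, 0.618, -0.0, -0.0]
ft_force: [-0.7, 0.1, -1.9]
opening: 21.9
finger_force: 19.9
```

```bash
python3 -m inch '[{"rx":0,"ry":0,"rz":0,"tx":0,"ty":0,"tz":0.003,"hand":-1},{"rx":0,"ry":0,"rz":0,"tx":0,"ty":0,"tz":0,"hand":-1},{"rx":0,"ry":0,"rz":0,"tx":0,"ty":0,"tz":0,"hand":-1}]'
python3 - <<'E'
from h import *
show()
E
```

```text
time: 7.92
ee_pos: [565.7, -4.6, 73.5]
ee_rot: [0.786, 0.618, 0.0, 0.0]
ft_force: [-0.4, 0.7, -0.5]
opening: 21.7
finger_force: 19.9
{'time': 7.917, 'qpos': [-0.103, 0.07, 1.958, 0.0, 1.113, 0.135], 'ee_pos': [565.661, -4.552, 73.475], 'ee_rot': [0.786, 0.618, 0.0, 0.0], 'ft_force': [-0.447, 0.702, -0.504], 'ft_torque': [-0.065, 0.091, -0.073], 'finger_force': 19.945, 'opening': 21.744}
```

```bash
python3 -m inch '[{"rx":0,"ry":0,"rz":0,"tx":0,"ty":0,"tz":0.003,"hand":-1},{"rx":0,"ry":0,"rz":0,"tx":0,"ty":0,"tz":0,"hand":-1},{"rx":0,"ry":0,"rz":0,"tx":0,"ty":0,"tz":0,"hand":-1}]'

```

```text
time: 8.17
ee_pos: [565.6, -4.6, 72.4]
ee_rot: [0.786, 0.618, 0.0, 0.0]
ft_force: [-0.5, 0.5, 1.4]
opening: 22.1
finger_force: 20.0
```

```bash
python3 -m inch '[{"rx":0,"ry":0,"rz":0,"tx":0,"ty":0,"tz":0,"hand":-0.2},{"rx":0,"ry":0,"rz":0,"tx":0,"ty":0,"tz":0,"hand":0.0},{"rx":0,"ry":0,"rz":0,"tx":0,"ty":0,"tz":0,"hand":0.2},{"rx":0,"ry":0,"rz":0,"tx":0,"ty":0,"tz":0,"hand":0.2},{"rx":0,"ry":0,"rz":0,"tx":0,"ty":0,"tz":0,"hand":0.2},{"rx":0,"ry":0,"rz":0,"tx":0,"ty":0,"tz":-0.08,"hand":0.2},{"rx":0,"ry":0,"rz":0,"tx":0,"ty":0,"tz":-0.12,"hand":0.2},{"rx":0,"ry":0,"rz":0,"tx":0,"ty":0,"tz":-0.12,"hand":0.2}]'
python3 -m inch '[{"rx":0,"ry":0,"rz":0,"tx":-0.1,"ty":0,"tz":-0.08,"hand":0.2},{"rx":0,"ry":0,"rz":0,"tx":-0.1,"ty":0,"tz":-0.05,"hand":0.2},{"rx":0,"ry":0,"rz":0,"tx":-0.05,"ty":0,"tz":0,"hand":0.2},{"rx":0,"ry":0,"rz":0,"tx":0,"ty":0,"tz":0,"hand":0.2},{"rx":0,"ry":0,"rz":0,"tx":0,"ty":0,"tz":0,"hand":0.2},{"rx":0,"ry":0,"rz":0,"tx":0,"ty":0,"tz":0,"hand":0.2}]'
python3 - <<'E'
from h import *
show();w=grab("wrist"); save(w,"w4")
print(proj(w,[564.6,-7.3,102]),proj(w,[598.3,133.8,70]))
E
```

```text
time: 8.83
ee_pos: [564.2, -4.5, 167.6]
ee_rot: [0.786, 0.618, -0.001, -0.001]
ft_force: [1.0, 0.3, -0.6]
opening: 56.9
finger_force: 0.0
time: 9.33
ee_pos: [547.4, -76.9, 206.3]
ee_rot: [0.786, 0.618, -0.0, -0.001]
ft_force: [-0.2, 0.5, 0.1]
opening: 57.0
finger_force: 0.0
{'time': 9.333, 'qpos': [-0.237, -0.085, 1.876, 0.0, 1.352, 0.001], 'ee_pos': [547.411, -76.934, 206.29], 'ee_rot': [0.786, 0.618, -0.0, -0.001], 'ft_force': [-0.15, 0.451, 0.086], 'ft_torque': [-0.013, -0.037, -0.02], 'finger_force': 0.0, 'opening': 57.027}
(np.float64(324.5764363916486), np.float64(105.88012782037343)) (np.float64(323.9912020566902), np.float64(-94.86470450457716))
```

View pics/w4.png

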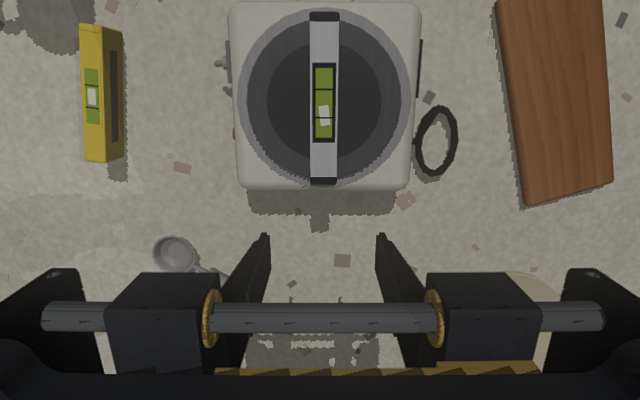

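The level stands in the middle of the plate, with vial lines at about rows 88 and 117 and the bubble at (325,116), on the side away from the foot. I'll measure it in mm, settled.

```bash
cat >> h.py <<'E'
def bubble(w,box):
    x0,y0,x1,y1=box; c=w["color"][y0:y1,x0:x1]; h=cv2.cvtColor(c,cv2.COLOR_RGB2HSV)
    g=((h[...,0]>25)&(h[...,0]<75)&(h[...,1]>110)).astype(np.uint8)
    r=cv2.boundingRect(cv2.findNonZero(g)); X,Y,W,H=r
    sub=h[Y:Y+H,X+3:X+W-3]; b=((sub[...,1]<90)&(sub[...,2]>110)); ys=np.nonzero(b.sum(1)>b.shape[1]*.3)[0]
    u=x0+X+W/2; P=lambda v:onz(w,u,v,102)
    s0,s1=P(y0+Y-.5),P(y0+Y+H-.5); m=(s0+s1)/2; bb=(P(y0+Y+ys.min()-.5)+P(y0+Y+ys.max()+.5))/2
    a=(s0-s1)/np.linalg.norm(s0-s1)
    print("vial rows",y0+Y,y0+Y+H,"len",np.linalg.norm(s0-s1).round(1),"mid",m.round(1),"bubble rows",y0+Y+ys.min(),y0+Y+ys.max(),"offset mm toward foot",((bb-m)@a).round(2))
    print("profile",np.round(sub[:,:,2].mean(1)).astype(int).tolist())
E
python3 - <<'E'
from h import *
w=grab("wrist"); bubble(w,(305,50,345,155))
plan([598.3,133.8,150],np.radians(76.4))
E
```

```text
vial rows 68 138 len 52.2 mid [564.9  -5.2 102. ] bubble rows 106 125 offset mm toward foot -9.14
profile [102, 119, 117, 116, 116, 116, 116, 116, 116, 115, 115, 115, 115, 115, 115, 115, 115, 115, 116, 117, 118, 58, 62, 112, 117, 115, 115, 115, 114, 115, 115, 114, 114, 114, 114, 114, 113, 121, 150, 156, 155, 155, 155, 155, 155, 154, 154, 158, 160, 62, 61, 159, 156, 153, 151, 150, 151, 146, 113, 112, 113, 113, 113, 113, 113, 113, 113, 113, 116, 115]
turn [-0.0011 -0.0002  0.0001] (rows 1.0 ) shift [ 7.212e-01 -1.000e-04  1.870e-01] (rows 6.0 )
```

```bash
python3 -m inch '[{"rx":0,"ry":0,"rz":0,"tx":0.12,"ty":0,"tz":0,"hand":0.47},{"rx":0,"ry":0,"rz":0,"tx":0.12,"ty":0,"tz":0,"hand":0.47},{"rx":0,"ry":0,"rz":0,"tx":0.12,"ty":0,"tz":0,"hand":0.47},{"rx":0,"ry":0,"rz":0,"tx":0.12,"ty":0,"tz":0,"hand":0.47},{"rx":0,"ry":0,"rz":0,"tx":0,"ty":0,"tz":0,"hand":0.47},{"rx":0,"ry":0,"rz":0,"tx":0,"ty":0,"tz":0,"hand":0.47},{"rx":0,"ry":0,"rz":0,"tx":0,"ty":0,"tz":0,"hand":0.47}]'
python3 - <<'E'
from h import *
w=grab("wrist"); save(w,"w5"); u,v=proj(w,[598.3,133.8,70]); print(u,v)
g=cv2.cvtColor(w["color"],cv2.COLOR_RGB2GRAY); x0,y0=int(u)-60,max(0,int(v)-60)
m=(cv2.GaussianBlur(g,(3,3),0)[y0:y0+120,x0:x0+120]<45).astype(np.uint8)
n,l,st,c=cv2.connectedComponentsWithStats(m)
for i in range(1,n):
    if st[i,4]>60:print(st[i]+[x0,y0,0,0,0],c[i]+[x0,y0])
save(w,"knob",(x0,y0,x0+120,y0+120),4)
plan([598.3,133.8,150],np.radians(76.4))
E
```

```text
time: 10.02
ee_pos: [581.4, 62.9, 206.4]
ee_rot: [0.786, 0.619, -0.001, -0.0]
ft_force: [-0.5, -0.6, -1.1]
opening: 69.8
finger_force: 0.0
323.86951083150245 102.5288678394094
[299  86  53  43 431] [327.83294664 114.72853828]
turn [-0.0005  0.0004 -0.0005] (rows 1.0 ) shift [ 0.2452 -0.0014  0.1888] (rows 3.0 )
```

View pics/knob.png

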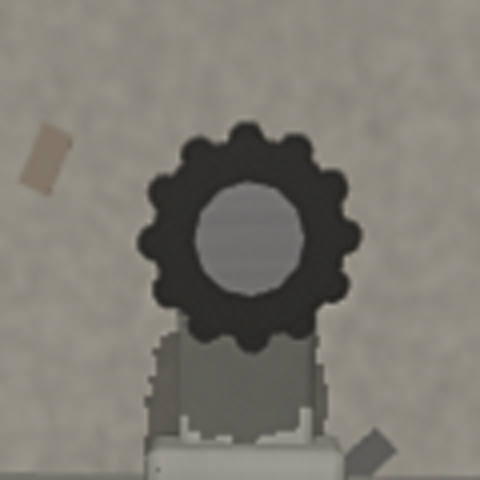

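The knob's centre is at (249,238) in the crop, which is pixel (325,101.5), within 1 mm of the estimate. I'll grip it.

```bash
python3 -m inch '[{"rx":0,"ry":0,"rz":0,"tx":0.12,"ty":0.002,"tz":0,"hand":0.47},{"rx":0,"ry":0,"rz":0,"tx":0.12,"ty":0,"tz":0,"hand":0.47},{"rx":0,"ry":0,"rz":0,"tx":0.008,"ty":0,"tz":0.12,"hand":0.47},{"rx":0,"ry":0,"rz":0,"tx":0,"ty":0,"tz":0.12,"hand":0.47},{"rx":0,"ry":0,"rz":0,"tx":0,"ty":0,"tz":0.12,"hand":0.47},{"rx":0,"ry":0,"rz":0,"tx":0,"ty":0,"tz":0.05,"hand":0.47},{"rx":0,"ry":0,"rz":0,"tx":0,"ty":0,"tz":0,"hand":0.47},{"rx":0,"ry":0,"rz":0,"tx":0,"ty":0,"tz":0,"hand":0.47}]'
python3 - <<'E'
from h import *
plan([598.4,135,50],np.radians(76.4))
E
```

```text
time: 10.73
ee_pos: [599.3, 133.4, 83.3]
ee_rot: [0.787, 0.617, -0.001, -0.001]
ft_force: [0.0, 0.6, 0.4]
opening: 69.9
finger_force: 0.0
turn [-0.0013  0.0005 -0.0016] (rows 1.0 ) shift [ 0.0045 -0.0042  0.1111] (rows 1.0 )
```

```bash
python3 -m inch '[{"rx":0,"ry":0,"rz":0,"tx":0.004,"ty":0,"tz":0.06,"hand":0.47},{"rx":0,"ry":0,"rz":0,"tx":0,"ty":-0.001,"tz":0.05,"hand":0.47},{"rx":0,"ry":0,"rz":0,"tx":0,"ty":0,"tz":0,"hand":-0.5},{"rx":0,"ry":0,"rz":0,"tx":0,"ty":0,"tz":0,"hand":-0.5},{"rx":0,"ry":0,"rz":0,"tx":0,"ty":0,"tz":0,"hand":-0.5},{"rx":0,"ry":0,"rz":0,"tx":0,"ty":0,"tz":0,"hand":-0.5},{"rx":0,"ry":0,"rz":0,"tx":0,"ty":0,"tz":0,"hand":-0.5},{"rx":0,"ry":0,"rz":0,"tx":0,"ty":0,"tz":0,"hand":-0.5}]' 20
python3 - <<'E'
from h import *
show();plan([598.4,135,50],np.radians(76.4))
E
```

```text
time: 11.4
ee_pos: [601.0, 136.0, 53.4]
ee_rot: [0.786, 0.618, 0.001, 0.001]
ft_force: [-3.2, 0.1, 5.6]
opening: 46.6
finger_force: 20.0
{'time': 11.4, 'qpos': [0.135, 0.198, 1.853, -0.0, 1.088, 0.374], 'ee_pos': [601.024, 135.992, 53.439], 'ee_rot': [0.786, 0.618, 0.001, 0.001], 'ft_force': [-3.177, 0.124, 5.558], 'ft_torque': [-0.097, 0.331, -0.042], 'finger_force': 20.004, 'opening': 46.605}
turn [ 0.0015 -0.0006 -0.0006] (rows 1.0 ) shift [-0.0053 -0.0077  0.0115] (rows 1.0 )
```

```bash
python3 -m inch '[{"rx":0,"ry":0,"rz":0.07,"tx":0,"ty":0,"tz":0,"hand":-0.5},{"rx":0,"ry":0,"rz":0.07,"tx":0,"ty":0,"tz":0,"hand":-0.5},{"rx":0,"ry":0,"rz":0.07,"tx":0,"ty":0,"tz":0,"hand":-0.5},{"rx":0,"ry":0,"rz":0.07,"tx":0,"ty":0,"tz":0,"hand":-0.5},{"rx":0,"ry":0,"rz":0,"tx":0,"ty":0,"tz":0,"hand":-0.5}]'
python3 -m inch '[{"rx":0,"ry":0,"rz":0.07,"tx":0,"ty":0,"tz":0,"hand":-0.5},{"rx":0,"ry":0,"rz":0.07,"tx":0,"ty":0,"tz":0,"hand":-0.5},{"rx":0,"ry":0,"rz":0.07,"tx":0,"ty":0,"tz":0,"hand":-0.5},{"rx":0,"ry":0,"rz":0.07,"tx":0,"ty":0,"tz":0,"hand":-0.5},{"rx":0,"ry":0,"rz":0.07,"tx":0,"ty":0,"tz":0,"hand":-0.5},{"rx":0,"ry":0,"rz":0.07,"tx":0,"ty":0,"tz":0,"hand":-0.5},{"rx":0,"ry":0,"rz":0.07,"tx":0,"ty":0,"tz":0,"hand":-0.5},{"rx":0,"ry":0,"rz":0.07,"tx":0,"ty":0,"tz":0,"hand":-0.5}]'
python3 -m inch '[{"rx":0,"ry":0,"rz":0.075,"tx":0,"ty":0,"tz":0,"hand":-0.5},{"rx":0,"ry":0,"rz":0.075,"tx":0,"ty":0,"tz":0,"hand":-0.5},{"rx":0,"ry":0,"rz":0,"tx":0,"ty":0,"tz":0,"hand":-0.5},{"rx":0,"ry":0,"rz":0,"tx":0,"ty":0,"tz":0,"hand":-0.5}]'
python3 - <<'E'
from h import *
show()
t=grab("top"); x,y=map(int,proj(t,[564.9,-5.2,102])); save(t,"t5",(x-25,y-20,x+25,y+20),12)
w=t["color"][y-8:y+9,x-14:x+15]; h=cv2.cvtColor(w,cv2.COLOR_RGB2HSV); print(h[8-1:8+5,:,1].tolist())
E
```

```text
time: 11.82
ee_pos: [601.6, 135.6, 53.9]
ee_rot: [0.903, 0.43, 0.002, 0.001]
ft_force: [-1.6, -2.0, 6.6]
opening: 46.5
finger_force: 20.0
time: 12.48
ee_pos: [602.1, 134.2, 54.8]
ee_rot: [1.0, 0.004, 0.002, 0.002]
ft_force: [-3.6, -7.2, 11.5]
opening: 46.6
finger_force: 20.0
time: 12.82
ee_pos: [602.0, 133.8, 55.0]
ee_rot: [0.994, -0.111, 0.002, 0.002]
ft_force: [-3.5, -7.0, 12.4]
opening: 46.6
finger_force: 20.0
{'time': 12.817, 'qpos': [0.134, 0.197, 1.852, -0.005, 1.089, 1.929], 'ee_pos': [602.017, 133.846, 55.004], 'ee_rot': [0.994, -0.111, 0.002, 0.002], 'ft_force': [-3.503, -6.978, 12.41], 'ft_torque': [-1.439, 0.703, -0.019], 'finger_force': 20.004, 'opening': 46.584}
[[8, 10, 5, 8, 13, 45, 209, 255, 255, 255, 245, 239, 244, 96, 46, 50, 61, 94, 130, 148, 88, 33, 21, 23, 5, 0, 5, 28, 20], [7, 6, 8, 8, 19, 24, 187, 255, 255, 232, 255, 243, 223, 64, 32, 32, 37, 50, 79, 244, 200, 228, 227, 144, 15, 0, 6, 13, 4], [0, 9, 7, 10, 12, 8, 11, 15, 55, 167, 230, 232, 217, 102, 58, 51, 38, 33, 89, 255, 249, 255, 239, 225, 15, 7, 8, 8, 5], [25, 21, 15, 13, 11, 12, 16, 8, 9, 12, 11, 21, 73, 156, 107, 85, 83, 77, 151, 245, 255, 230, 245, 221, 5, 9, 8, 3, 5], [21, 29, 49, 9, 29, 13, 21, 6, 10, 13, 0, 8, 13, 4, 11, 31, 130, 204, 221, 226, 255, 230, 244, 187, 8, 0, 5, 8, 5], [43, 21, 16, 45, 34, 28, 18, 41, 0, 8, 16, 5, 10, 8, 4, 16, 9, 7, 11, 42, 118, 170, 225, 140, 8, 8, 5, 5, 8]]
```

```bash
python3 -m inch '[{"rx":0,"ry":0,"rz":0,"tx":0,"ty":0,"tz":0,"hand":0.25},{"rx":0,"ry":0,"rz":0,"tx":0,"ty":0,"tz":0,"hand":0.25},{"rx":0,"ry":0,"rz":0,"tx":0,"ty":0,"tz":0,"hand":0.25},{"rx":0,"ry":0,"rz":0,"tx":0,"ty":0,"tz":0,"hand":0.25},{"rx":0,"ry":0,"rz":0,"tx":0,"ty":0,"tz":-0.12,"hand":0.25},{"rx":0,"ry":0,"rz":0,"tx":0,"ty":0,"tz":-0.13,"hand":0.25},{"rx":0,"ry":0,"rz":0,"tx":0,"ty":0,"tz":-0.13,"hand":0.25},{"rx":0,"ry":0,"rz":0,"tx":0,"ty":0,"tz":-0.13,"hand":0.25}]'
python3 - <<'E'
from h import *
show();plan([486,12,206],np.radians(-12.8))
E
```

```text
time: 13.53
ee_pos: [599.2, 136.1, 205.0]
ee_rot: [0.994, -0.111, -0.001, 0.0]
ft_force: [1.1, -0.3, -0.2]
opening: 58.8
finger_force: 0.0
{'time': 13.533, 'qpos': [0.136, 0.054, 1.742, 0.0, 1.348, 1.929], 'ee_pos': [599.209, 136.052, 204.951], 'ee_rot': [0.994, -0.111, -0.001, 0.0], 'ft_force': [1.054, -0.318, -0.199], 'ft_torque': [0.02, 0.005, 0.013], 'finger_force': 0.0, 'opening': 58.814}
turn [0.0002 0.001  0.0008] (rows 1.0 ) shift [-0.2764  0.4868 -0.0035] (rows 5.0 )
```

```bash
python3 -m inch '[{"rx":0,"ry":0,"rz":0,"tx":-0.055,"ty":0.097,"tz":0,"hand":0.25},{"rx":0,"ry":0,"rz":0,"tx":-0.055,"ty":0.097,"tz":0,"hand":0.25},{"rx":0,"ry":0,"rz":0,"tx":-0.055,"ty":0.097,"tz":0,"hand":0.25},{"rx":0,"ry":0,"rz":0,"tx":-0.055,"ty":0.097,"tz":0,"hand":0.25},{"rx":0,"ry":0,"rz":0,"tx":-0.055,"ty":0.097,"tz":0,"hand":0.25},{"rx":0,"ry":0,"rz":0,"tx":0,"ty":0,"tz":0,"hand":0.25},{"rx":0,"ry":0,"rz":0,"tx":0,"ty":0,"tz":0,"hand":0.25},{"rx":0,"ry":0,"rz":0,"tx":0,"ty":0,"tz":0,"hand":0.25}]'
cat >> h.py <<'E'
def hbub(w):
    "vial runs along the picture's rows; foot side = left"
    u,v=map(int,proj(w,[564.9,-5.2,102])); x0,y0=u-60,v-25
    c=w["color"][y0:v+25,x0:u+60]; h=cv2.cvtColor(c,cv2.COLOR_RGB2HSV)
    g=((h[...,0]>25)&(h[...,0]<75)&(h[...,1]>110)).astype(np.uint8)
    X,Y,W,H=cv2.boundingRect(cv2.findNonZero(g)); print("box",x0+X,y0+Y,W,H)
    s=h[Y+H//2-3:Y+H//2+4,X:X+W]
    print("V",np.round(s[...,2].mean(0)).astype(int).tolist()); print("S",np.round(s[...,1].mean(0)).astype(int).tolist())
E
python3 - <<'E'
from h import *
show();w=grab("wrist"); save(w,"w6"); hbub(w)
E
```

```text
time: 14.2
ee_pos: [487.6, 12.5, 204.2]
ee_rot: [0.994, -0.111, 0.0, -0.0]
ft_force: [0.8, 0.6, 0.0]
opening: 59.6
finger_force: 0.0
{'time': 14.2, 'qpos': [-0.085, -0.239, 2.015, 0.0, 1.365, 1.709], 'ee_pos': [487.602, 12.457, 204.205], 'ee_rot': [0.994, -0.111, 0.0, -0.0], 'ft_force': [0.848, 0.62, 0.042], 'ft_torque': [0.017, 0.05, 0.009], 'finger_force': 0.0, 'opening': 59.578}
box 289 86 70 20
V [74, 118, 120, 118, 118, 118, 118, 118, 118, 118, 118, 117, 117, 117, 117, 117, 117, 117, 120, 121, 49, 46, 117, 118, 117, 149, 163, 163, 162, 161, 161, 161, 161, 161, 161, 161, 161, 161, 161, 161, 161, 160, 161, 162, 164, 127, 118, 102, 33, 71, 120, 119, 117, 117, 117, 117, 117, 116, 116, 117, 117, 117, 117, 117, 117, 116, 117, 120, 120, 49]
S [123, 153, 153, 153, 152, 153, 153, 153, 154, 154, 154, 155, 155, 154, 155, 155, 155, 155, 155, 158, 119, 110, 159, 165, 143, 43, 18, 19, 20, 20, 20, 20, 21, 21, 21, 21, 21, 20, 21, 21, 21, 20, 20, 19, 16, 47, 153, 166, 92, 146, 161, 160, 159, 159, 159, 158, 158, 159, 158, 158, 158, 158, 157, 158, 158, 158, 158, 158, 160, 94]
```

Settled, the bubble sits between the lines: the lines are at columns 309.5 and 337.2 and the bubble's middle is at 323.8, so it is about 0.3 mm off. Next I'll press with shut fingers on the middle of the level.

```bash
python3 - <<'E'
from h import *
w=grab("wrist"); hbub(w)
P=onz(w,289+34.4,95.5,102); print(P); plan([P[0],P[1],125],np.radians(-12.8))
E
```

```text
box 290 87 69 20
V [117, 121, 118, 118, 118, 118, 118, 118, 118, 118, 118, 117, 117, 117, 117, 117, 117, 119, 120, 74, 34, 92, 118, 116, 128, 162, 163, 162, 162, 161, 161, 161, 161, 161, 161, 161, 161, 161, 161, 161, 161, 160, 161, 162, 158, 118, 119, 48, 40, 121, 120, 117, 117, 117, 116, 116, 117, 117, 117, 117, 117, 117, 117, 117, 117, 117, 118, 119, 80]
S [154, 153, 153, 154, 153, 153, 154, 155, 154, 154, 155, 156, 155, 155, 156, 156, 156, 156, 158, 143, 82, 152, 160, 165, 104, 16, 18, 19, 20, 19, 20, 20, 20, 20, 21, 21, 21, 21, 20, 20, 21, 20, 20, 18, 14, 114, 171, 129, 107, 161, 160, 158, 160, 159, 158, 159, 159, 157, 159, 158, 158, 158, 158, 158, 157, 158, 159, 159, 138]
[564.50685034  -5.77375557 102.        ]
turn [-0.0002  0.      0.0012] (rows 1.0 ) shift [0.2627 0.004  0.2639] (rows 3.0 )
```

```bash
python3 -m inch '[{"rx":0,"ry":0,"rz":0,"tx":0.1,"ty":0.004,"tz":0,"hand":-1},{"rx":0,"ry":0,"rz":0,"tx":0.1,"ty":0,"tz":0,"hand":-1},{"rx":0,"ry":0,"rz":0,"tx":0.063,"ty":0,"tz":0,"hand":-1},{"rx":0,"ry":0,"rz":0,"tx":0,"ty":0,"tz":0.1,"hand":-1},{"rx":0,"ry":0,"rz":0,"tx":0,"ty":0,"tz":0.1,"hand":-1},{"rx":0,"ry":0,"rz":0,"tx":0,"ty":0,"tz":0.06,"hand":-1},{"rx":0,"ry":0,"rz":0,"tx":0,"ty":0,"tz":0,"hand":-1},{"rx":0,"ry":0,"rz":0,"tx":0,"ty":0,"tz":0,"hand":-1}]'
python3 - <<'E'
from h import *
show();plan([564.5,-5.8,106],np.radians(-12.8))
E
```

```text
time: 14.97
ee_pos: [563.7, -5.6, 124.8]
ee_rot: [0.994, -0.11, -0.002, -0.0]
ft_force: [0.1, -0.7, 0.2]
opening: 11.6
finger_force: 0.0
{'time': 14.967, 'qpos': [-0.105, 0.01, 1.926, 0.0, 1.209, 1.687], 'ee_pos': [563.674, -5.572, 124.765], 'ee_rot': [0.994, -0.11, -0.002, -0.0], 'ft_force': [0.089, -0.71, 0.178], 'ft_torque': [0.013, -0.038, 0.022], 'finger_force': 0.0, 'opening': 11.555}
turn [0.0002 0.002  0.0013] (rows 1.0 ) shift [0.0029 0.0001 0.0625] (rows 1.0 )
```

```bash
python3 -m inch '[{"rx":0,"ry":0,"rz":0,"tx":0,"ty":0,"tz":0,"hand":-1},{"rx":0,"ry":0,"rz":0,"tx":0,"ty":0,"tz":0,"hand":-1},{"rx":0,"ry":0,"rz":0,"tx":0,"ty":0,"tz":0.03,"hand":-1},{"rx":0,"ry":0,"rz":0,"tx":0,"ty":0,"tz":0.03,"hand":-1},{"rx":0,"ry":0,"rz":0,"tx":0,"ty":0,"tz":0.006,"hand":-1},{"rx":0,"ry":0,"rz":0,"tx":0,"ty":0,"tz":0,"hand":-1},{"rx":0,"ry":0,"rz":0,"tx":0,"ty":0,"tz":0,"hand":-1}]'
python3 -m inch '[{"rx":0,"ry":0,"rz":0,"tx":0,"ty":0,"tz":0.005,"hand":-1},{"rx":0,"ry":0,"rz":0,"tx":0,"ty":0,"tz":0,"hand":-1},{"rx":0,"ry":0,"rz":0,"tx":0,"ty":0,"tz":0,"hand":-1}]'
python3 -m inch '[{"rx":0,"ry":0,"rz":0,"tx":0,"ty":0,"tz":0.005,"hand":-1},{"rx":0,"ry":0,"rz":0,"tx":0,"ty":0,"tz":0,"hand":-1},{"rx":0,"ry":0,"rz":0,"tx":0,"ty":0,"tz":0,"hand":-1}]'
```

```text
time: 15.55
ee_pos: [563.7, -6.4, 105.9]
ee_rot: [0.994, -0.111, -0.0, 0.0]
ft_force: [0.1, -0.3, 0.0]
opening: 0.7
finger_force: 0.0
time: 15.8
ee_pos: [564.1, -6.4, 105.0]
ee_rot: [0.994, -0.111, 0.0, -0.0]
ft_force: [0.5, -0.3, 0.2]
opening: 0.5
finger_force: 0.0
time: 16.05
ee_pos: [563.9, -6.4, 103.3]
ee_rot: [0.994, -0.111, -0.0, 0.0]
ft_force: [-0.8, 1.7, 0.0]
opening: 0.5
finger_force: 0.0
```

```bash
for i in 1; do python3 -m inch '[{"rx":0,"ry":0,"rz":0,"tx":0,"ty":0,"tz":0.004,"hand":-1},{"rx":0,"ry":0,"rz":0,"tx":0,"ty":0,"tz":0.003,"hand":-1},{"rx":0,"ry":0,"rz":0,"tx":0,"ty":0,"tz":0,"hand":-1},{"rx":0,"ry":0,"rz":0,"tx":0,"ty":0,"tz":0,"hand":-1}]'; done
python3 -m inch '[{"rx":0,"ry":0,"rz":0,"tx":0,"ty":0,"tz":0.004,"hand":-1},{"rx":0,"ry":0,"rz":0,"tx":0,"ty":0,"tz":0.003,"hand":-1},{"rx":0,"ry":0,"rz":0,"tx":0,"ty":0,"tz":0,"hand":-1},{"rx":0,"ry":0,"rz":0,"tx":0,"ty":0,"tz":0,"hand":-1}]'
```

```text
time: 16.38
ee_pos: [564.2, -6.5, 101.6]
ee_rot: [0.994, -0.111, 0.0, -0.0]
ft_force: [-0.2, 0.1, 1.6]
opening: 0.3
finger_force: 0.8
time: 16.72
ee_pos: [564.2, -6.4, 99.5]
ee_rot: [0.994, -0.111, 0.0, -0.0]
ft_force: [-0.3, 0.1, 2.8]
opening: 0.4
finger_force: 1.7
```

```bash
python3 -m inch '[{"rx":0,"ry":0,"rz":0,"tx":0,"ty":0,"tz":0.004,"hand":-1},{"rx":0,"ry":0,"rz":0,"tx":0,"ty":0,"tz":0.003,"hand":-1},{"rx":0,"ry":0,"rz":0,"tx":0,"ty":0,"tz":0,"hand":-1},{"rx":0,"ry":0,"rz":0,"tx":0,"ty":0,"tz":0,"hand":-1}]'
python3 -m inch '[{"rx":0,"ry":0,"rz":0,"tx":0,"ty":0,"tz":0.004,"hand":-1},{"rx":0,"ry":0,"rz":0,"tx":0,"ty":0,"tz":0.003,"hand":-1},{"rx":0,"ry":0,"rz":0,"tx":0,"ty":0,"tz":0,"hand":-1},{"rx":0,"ry":0,"rz":0,"tx":0,"ty":0,"tz":0,"hand":-1}]'
python3 -m inch '[{"rx":0,"ry":0,"rz":0,"tx":0,"ty":0,"tz":0.003,"hand":-1},{"rx":0,"ry":0,"rz":0,"tx":0,"ty":0,"tz":0.002,"hand":-1},{"rx":0,"ry":0,"rz":0,"tx":0,"ty":0,"tz":0,"hand":-1},{"rx":0,"ry":0,"rz":0,"tx":0,"ty":0,"tz":0,"hand":-1}]'
```

```text
time: 17.05
ee_pos: [564.2, -6.4, 97.4]
ee_rot: [0.994, -0.111, 0.0, -0.0]
ft_force: [-1.6, -0.1, 5.7]
opening: 0.2
finger_force: 2.6
time: 17.38
ee_pos: [564.3, -6.5, 96.2]
ee_rot: [0.994, -0.111, 0.0, 0.0]
ft_force: [-2.8, -0.0, 8.9]
opening: 0.3
finger_force: 4.6
time: 17.72
ee_pos: [564.5, -6.5, 96.2]
ee_rot: [0.994, -0.111, 0.0, 0.0]
ft_force: [-6.0, 0.3, 14.7]
opening: 0.3
finger_force: 7.8
```

```bash
python3 -m inch '[{"rx":0,"ry":0,"rz":0,"tx":0,"ty":0,"tz":-0.004,"hand":-1},{"rx":0,"ry":0,"rz":0,"tx":0,"ty":0,"tz":0,"hand":-1},{"rx":0,"ry":0,"rz":0,"tx":0,"ty":0,"tz":0,"hand":-1},{"rx":0,"ry":0,"rz":0,"tx":0,"ty":0,"tz":0,"hand":-1},{"rx":0,"ry":0,"rz":0,"tx":0,"ty":0,"tz":0,"hand":-1},{"rx":0,"ry":0,"rz":0,"tx":0,"ty":0,"tz":0,"hand":-1},{"rx":0,"ry":0,"rz":0,"tx":0,"ty":0,"tz":0,"hand":-1},{"rx":0,"ry":0,"rz":0,"tx":0,"ty":0,"tz":0,"hand":-1}]'
python3 -m inch '[{"rx":0,"ry":0,"rz":0,"tx":0,"ty":0,"tz":0,"hand":-1},{"rx":0,"ry":0,"rz":0,"tx":0,"ty":0,"tz":0,"hand":-1},{"rx":0,"ry":0,"rz":0,"tx":0,"ty":0,"tz":0,"hand":-1},{"rx":0,"ry":0,"rz":0,"tx":0,"ty":0,"tz":0,"hand":-1},{"rx":0,"ry":0,"rz":0,"tx":0,"ty":0,"tz":0,"hand":-1},{"rx":0,"ry":0,"rz":0,"tx":0,"ty":0,"tz":0,"hand":-1}]'
python3 - <<'E'
from h import *
show(); w=grab("wrist"); s=grab("side")
u,v=map(int,proj(w,[564.5,-5.8,96])); us,vs=map(int,proj(s,[564.5,-5.8,96])); print(u,v,us,vs)
a=cv2.resize(w["color"],(480,300)); v0=max(0,vs-30)
b=cv2.resize(s["color"][v0:v0+60,us-45:us+45],(450,300),interpolation=cv2.INTER_CUBIC)
w["color"]=np.vstack([np.pad(a,((0,0),(0,0),(0,0))),np.pad(b,((0,0),(0,30),(0,0)))]); save(w,"fin")
E
```

```text
time: 18.38
ee_pos: [564.4, -6.5, 96.2]
ee_rot: [0.994, -0.111, 0.0, 0.0]
ft_force: [-4.6, 0.6, 11.5]
opening: 0.6
finger_force: 5.2
time: 18.88
ee_pos: [564.3, -6.4, 96.2]
ee_rot: [0.994, -0.111, 0.0, 0.0]
ft_force: [-3.7, -0.1, 10.6]
opening: 0.4
finger_force: 5.2
{'time': 18.883, 'qpos': [-0.107, 0.04, 1.947, -0.0, 1.154, 1.687], 'ee_pos': [564.332, -6.447, 96.184], 'ee_rot': [0.994, -0.111, 0.0, 0.0], 'ft_force': [-3.66, -0.113, 10.568], 'ft_torque': [0.104, 0.756, -0.045], 'finger_force': 5.182, 'opening': 0.425}
320 249 324 182
```

View pics/fin.png

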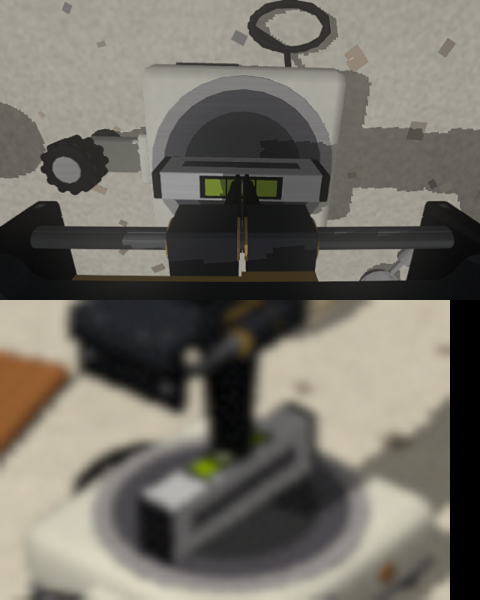

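The last picture shows the shut fingers on the middle of the vial, the level flat and the plate down. Only green shows on both sides of the fingers, which cover the bubble. I'll check the vial's pixel profile beside them.

```bash
python3 - <<'E'
from h import *
w=grab("wrist"); h=cv2.cvtColor(w["color"],cv2.COLOR_RGB2HSV)
for r in(242,246,250,254,258): print(r,[f"{a}/{b}" for a,b in zip(h[r,266:382:2,1],h[r,266:382:2,2])])
E
```

```text
242 ['0/78', '7/37', '7/38', '36/42', '155/130', '152/129', '152/129', '155/128', '154/129', '154/129', '155/128', '157/128', '157/128', '158/129', '148/79', '147/80', '150/80', '145/65', '51/25', '154/81', '153/80', '157/78', '13/20', '0/20', '12/22', '23/22', '36/21', '13/20', '133/50', '41/25', '13/19', '38/20', '12/21', '27/19', '16/16', '124/37', '168/82', '96/16', '167/81', '163/78', '170/78', '166/77', '167/78', '165/79', '161/79', '161/79', '168/79', '159/80', '165/79', '165/79', '161/79', '162/82', '32/24', '12/22', '13/20', '0/36', '3/96', '3/93']
246 ['3/77', '7/36', '0/38', '36/42', '156/131', '152/129', '152/129', '154/129', '153/128', '156/129', '157/128', '159/128', '159/128', '157/130', '152/97', '149/77', '151/81', '145/65', '59/26', '151/81', '159/80', '62/29', '23/22', '35/22', '33/23', '36/21', '26/20', '26/20', '26/69', '18/28', '24/21', '28/18', '26/20', '28/18', '45/17', '32/16', '153/65', '51/20', '165/79', '160/78', '166/77', '172/77', '162/77', '159/77', '160/78', '166/77', '159/77', '162/77', '163/78', '166/77', '163/78', '161/81', '14/18', '12/22', '12/21'
[... 1006 characters left out ...]
'163/78', '160/78', '163/78', '168/76', '163/78', '166/77', '160/78', '163/78', '155/64', '13/19', '12/21', '14/18', '3/95', '0/93', '0/92']
258 ['2/111', '8/34', '7/39', '13/38', '154/131', '155/130', '156/129', '154/129', '156/129', '158/129', '158/129', '158/129', '156/129', '158/129', '155/79', '149/82', '150/80', '147/66', '53/24', '68/30', '33/23', '21/24', '11/24', '0/20', '24/21', '12/21', '26/20', '23/22', '125/49', '69/26', '35/22', '28/18', '27/19', '27/19', '18/14', '54/19', '30/17', '34/15', '148/50', '159/80', '162/77', '166/77', '163/78', '169/77', '164/76', '168/76', '162/77', '163/78', '160/78', '162/77', '168/79', '143/50', '12/21', '24/21', '14/18', '0/97', '3/93', '3/93']
```

```bash
python3 - <<'E'
from h import *
show(); print(robot.job_done())
E
```

```text
{'time': 19.033, 'qpos': [-0.107, 0.04, 1.947, -0.0, 1.154, 1.687], 'ee_pos': [564.371, -6.485, 96.225], 'ee_rot': [0.994, -0.111, 0.0, 0.0], 'ft_force': [-3.483, -0.029, 10.247], 'ft_torque': [0.137, 0.765, -0.004], 'finger_force': 5.182, 'opening': 0.082}
the job is handed in; nothing more can be done
None
```

I handed the job in at 19 s: the level stands on the middle of the plate pointing at the foot, and the arm is holding the plate on its stop with about 10 N. The bubble settled about 0.4 mm off centre before pressing; the fingers cover it now, but only green shows next to both lines, so it still lies between them.

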